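# Lock the marble finial in the banker's bayonet socket

## Task

Fix the half-carved white marble finial in the bayonet socket in the middle of the turntable: line up the two red lugs of its foot with the two slots, lower it fully home, then turn it about a quarter turn clockwise (seen from above) so that the lugs lock under the lip, and let go of it. Leave the terracotta model and the boxwood straightedge where they are.

Things in the scene. Friction and masses are not known exactly. Their poses are not given: they have to be found in the camera images.
- finial: White marble finial, 0.7 kg, 141 tall (sizes in mm). Origin: centre of underside, z up. Foot core dia 36, z 0-26; two red lugs along +x and -x, z 0-10, 12 wide, reaching 46 from the axis, seen from above past the flange (dia 72, z 26-34); round marble to z 80; flat-sided block z 80-135, 58 along x, 40 along y: grip it from above across the 40. Low boss on top. Same after a half turn.
- socket (a point): Fixed aluminium ring, dia 132 mm, amid the turntable (dia 300, 62 high, does not turn). Point: on the axis at ring top, z up, 94 above table. Bore 52; 38 wide slots along +x, -x to 59 from axis, red bar at each. Lip 9 thick, 32 deep inside. Finial enters x along x (either way), 8 mm, 10 deg play; home: its origin 26 below this point. Turns free clockwise (-z) to stops at 100 deg, not the other way.
- model: Terracotta model, not to be moved: shape as the finial above 34 mm, but red-brown with a plain round foot 80 mm in diameter and no lugs; stands on the table. Origin: centre of its underside, z up.
- straightedge: Short boxwood straightedge, 150 mm (x) by 26 mm (y) by 6 mm, lying on the turntable beside the socket, to be left alone. Origin: centre of its underside.
Things that resemble listed ones, but are neither listed nor needed, are in the scene too. Of the things that look like the finial, take the one that is farthest to the robot's right at the start.

How it is judged:
By the outcome, as a careful person would: the job done as asked, in the order asked, and still so for the second after the job is handed in, with the robot touching nothing.
It also fails if it takes over 46 s, if anything falls off the work surface, if the arm or the gripper's body presses on something with over 40 N, if the wrist force passes 120 N, or if a joint passes its speed limit or range.

## Robot

A 7-joint arm with a two-finger parallel gripper is mounted at the origin on the work surface. World frame = base frame: x ahead of the robot, y to its left, z up, the work surface at z = 0. Lengths are in mm, angles in rad, forces in N, time in s.
With the tool pointing down it reaches from about 425 to 1025 mm from the base axis. Payload 3.6 kg.
Tool frame: the origin (TCP) lies on the centre line of the jaws, within the pads' length; the fingertips stand 17 mm ahead of it and the grasp point (between the pads) lies 2 mm behind it; y points along the fingers, z is the direction in which the jaws open and shut, and the axes are right-handed (so a half turn about y gives the same grasp; the last joint's range is limited). The gripper opens to 85 mm and grips with 20 to 120 N. Pads are 22 mm wide; open, the fingers measure 114 mm over their backs; the gripper's body (76 mm by 85 mm) begins 54 mm behind the grasp point. The pads swing forward as they close: fully open they stand 13 mm farther back than shut.
Start: joints at [1.097, 0.591, 0.048, 1.609, -0.033, 0.943, -0.034], TCP at [268.785, -673.338, 248.302] pointing down, gripper open.
Joint ranges: [-2.69, 2.69], [-0.47, 2.24], [-1.27, 1.36], [0.19, 2.51], [-1.53, 4.68], [0.08, 2.07], [-3.09, 3.09]. Speed limits (rad/s): [2.57, 2.57, 3.14, 3.14, 3.14, 3.14, 3.14].

## Interface

Orientations are given as a unit quaternion [x, y, z, w].
In Python, from plant import bot, optics gives the robot as it stands. The module is installed in compiled form; this text tells all that it offers.
- The arm moves only by the tool play_rows, never from a script. Its argument "series" is a list of rows, each a list of 7 numbers: the shift along the tool's x, y, z in cm, then the turn, a rotation vector about the tool's x, y, z in rad, then the finger opening in cm, from 0 to 8.54. A call has exactly 8 rows; each row shifts and turns the commanded pose from where the row before left it, along the tool's axes as they then stand; what a row does not reach is not made up. A row lasts 1/8 s, in which the tool goes at most 62.5 mm and 10.7 degrees, less where a joint would pass 70% of its speed; a pose out of reach is approached as far as the arm can. A call with a gripper value outside its range is refused whole. The fingers move at their own pace and stop on an object; "grip_force" is the grip in N (left out, the last holds). Time passes only in rows, so rows that do not move let the fingers close, or fill a call up. It gives the time, the measured TCP pose, the force and the opening at its end, in the units of the state.
- bot.read_state(): the state, without advancing time (a new reading comes with each control period).
- optics.camera(name): name is "side" or "top" or "wrist"; returns the picture (400x640x3 uint8, red, green, blue); there is no depth.
- optics.calibration(name): a dict with "fovy" (degrees; the focal length in pixels is half the picture's height over the tangent of half this angle, whatever the lens; pixels are square), "cx", "cy" (the principal point, pixels), "world_to_cam" (4x4, takes a point from world to camera coordinates); the wrist camera has in their place "hand_eye" (4x4, takes a point from camera to tool coordinates, whose origin is the TCP and whose axes are the tool frame's). Camera axes: x right, y down, z forward; pixel columns grow to the right and rows downward; lengths in mm; the calibration is good to about 2 mm. A picture is of the moment at which its call begins: read the wrist's pose just before it. calibration takes no time and is no camera call.
- bot.job_done(): hands the job in, once; it reports no verdict.
The state is a dict: "t": time; "qpos": joint angles; "joint_vel": joint speeds; "joint_efforts": joint torques, N m; "eef_pos": TCP position; "eef_rot": TCP orientation; "ft_force": force on the tool from outside, world axes, zero at the start; "wrist_torque": the same for the moment, N m; "width": finger opening in mm.
Only numpy, scipy, OpenCV 4.12 (cv2) and the standard library are available. Lean on these libraries where they do the work, as an engineer would, in place of code of your own. Each camera call takes 0.05 s, during which the arm holds its last target. There are 200 camera calls.

## Working session

There is one attempt and no reset: what is moved stays moved. The work goes in short steps, Python scripts to look and compute and a tool call to move; the robot and the scene stay as the last step left them, time stands still between calls to the robot, and variables do not carry over. Pictures are saved under pics/ and viewed, about 8 in all and at most 12, crops included, and the job is handed in when it is done.

Besides the shell and the picture viewer there is one more tool, called by a JSON object that holds its "api" and its "payload". play_rows: Moves the arm, as the interface text tells. Its arguments: {"type":"object","properties":{"series":{"type":"array","items":{"type":"array","items":{"type":"number"}}},"grip_force":{"type":"number"}},"required":["series"]}

```bash
mkdir -p pics; python3 - <<'E'
from plant import bot, optics
import cv2,numpy as np
s=bot.read_state();print({k:np.round(v,3) for k,v in s.items()})
for n in("side","top","wrist"):
    c=optics.calibration(n);print(n,{k:np.round(v,3).tolist() for k,v in c.items()})
    im=optics.camera(n);cv2.imwrite(f"pics/{n}0.png",im[:,:,::-1])
E
```

```text
{'t': np.float64(0.0), 'qpos': array([ 1.097,  0.592,  0.048,  1.61 , -0.033,  0.943, -0.034]), 'joint_vel': array([ 0.001, -0.002,  0.002,  0.   ,  0.   ,  0.   , -0.001]), 'joint_efforts': array([-0.0000e+00, -5.4869e+01,  1.5460e+00, -1.9812e+01,  9.0000e-03,
        9.0000e-03, -0.0000e+00]), 'eef_pos': array([ 268.536, -672.58 ,  247.142]), 'eef_rot': array([-0.134,  0.695, -0.694,  0.133]), 'ft_force': array([ 0.207, -0.546,  0.305]), 'wrist_torque': array([ 0.027, -0.03 , -0.065]), 'width': np.float64(85.336)}
side {'fovy': 48.408, 'cx': 321.297, 'cy': 197.521, 'world_to_cam': [[-0.886, -0.463, 0.012, 536.108], [-0.355, 0.662, -0.66, 262.785], [0.298, -0.589, -0.751, 875.627], [0.0, 0.0, 0.0, 1.0]]}
top {'fovy': 52.53, 'cx': 326.941, 'cy': 193.526, 'world_to_cam': [[0.027, -1.0, -0.014, 1.241], [-0.997, -0.026, -0.067, 620.504], [0.067, 0.015, -0.998, 929.416], [0.0, 0.0, 0.0, 1.0]]}
wrist {'fovy': 60.739, 'cx': 319.823, 'cy': 200.625, 'hand_eye': [[-0.001, 0.965, 0.261, -65.439], [0.001, -0.261, 0.965, -125.389], [1.0, 0.001, -0.0, -0.648], [0.0, 0.0, 0.0, 1.0]]}
```

View pics/top0.png

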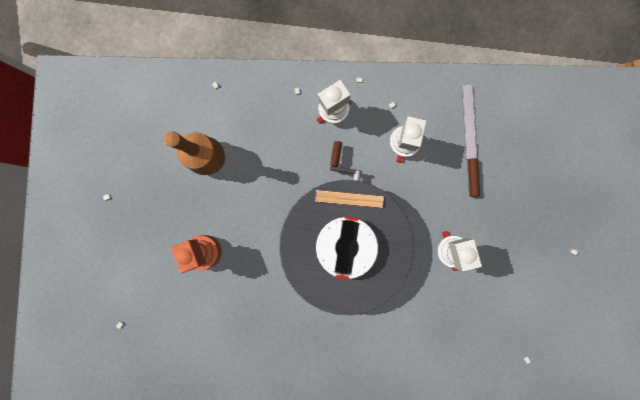

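View pics/side0.png

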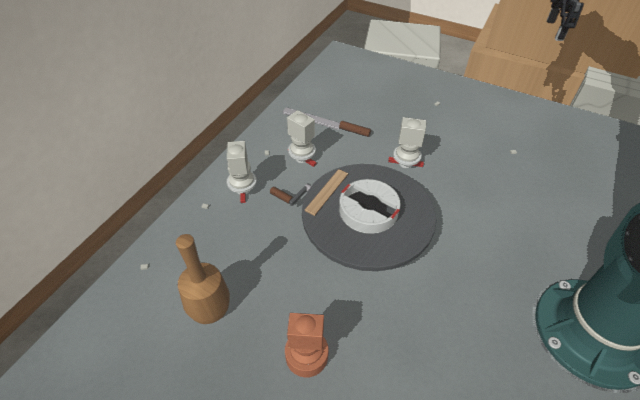

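Top view: three white finial look-alikes at about (334,105), (407,138) and (455,252). The terracotta model is at (197,253), the mallet at (200,153), the socket at (347,248) and the straightedge at (350,199). The robot's right is −y, which is picture right, so I choose (455,252). Next is a close crop and measurements.

```bash
cat > h.py <<'E'
from plant import bot, optics
import cv2,numpy as np
from scipy.spatial.transform import Rotation as R
def K(c): return 200/np.tan(np.radians(c['fovy'])/2)
def ray(n,uv,z,st=None):
    c=optics.calibration(n);uv=np.atleast_2d(np.asarray(uv,float))
    d=np.c_[(uv-[c['cx'],c['cy']])/K(c),np.ones(len(uv))]
    if n=='wrist':
        st=st or bot.read_state();T=np.eye(4);T[:3,:3]=R.from_quat(st['eef_rot']).as_matrix();T[:3,3]=st['eef_pos'];M=T@np.array(c['hand_eye'])
    else: M=np.linalg.inv(np.array(c['world_to_cam']))
    D=d@M[:3,:3].T;o=M[:3,3]
    return o+D*((z-o[2])/D[:,2:])
def red(im):
    h=cv2.cvtColor(im,cv2.COLOR_RGB2HSV)
    m=((h[...,0]<6)|(h[...,0]>174))&(h[...,1]>170)&(h[...,2]>90)
    n,l,s,c=cv2.connectedComponentsWithStats(m.astype(np.uint8))
    return [(c[i].round(1),s[i].tolist()) for i in range(1,n) if s[i,4]>8]
E
python3 - <<'E'
from h import *
im=cv2.imread('pics/top0.png')[:,:,::-1].copy()
for c,s in red(im): print(c,s,ray('top',c,10)[0].round(1),ray('top',c,94)[0].round(1))
a=cv2.resize(im[225:285,425:495],None,fx=8,fy=8,interpolation=cv2.INTER_CUBIC)[:,:,::-1]
cv2.imwrite('pics/crop1.png',a)
E
```

```text
[319.9 119.3] [318, 117, 5, 5, 18] [799.2  39.5  10. ] [777.9  36.3  94. ]
[399.7 158.7] [398, 156, 5, 6, 21] [ 708.5 -153.1   10. ] [ 695.2 -139.4   94. ]
[351.4 218.1] [346, 217, 12, 3, 23] [564.4 -41.5  10. ] [563.7 -37.6  94. ]
[445.5 233.8] [443, 232, 6, 5, 21] [ 533.5 -262.9   10. ] [ 535.5 -239.6   94. ]
[342.3 276.8] [336, 276, 13, 3, 24] [426.8 -23.3  10. ] [438.2 -21.   94. ]
```

View pics/crop1.png

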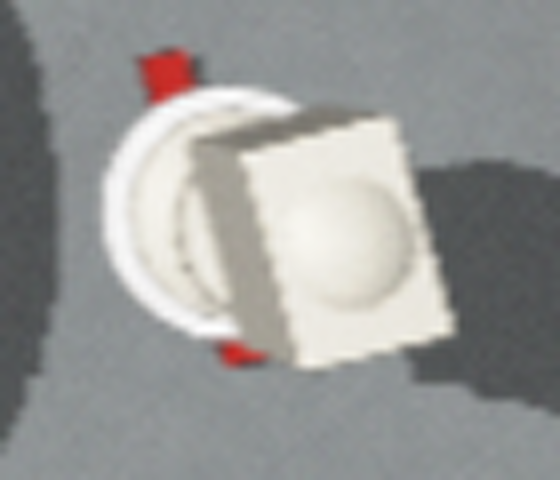

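The crop shows the chosen finial. Its block top corners are at crop (240,152), (395,117), (455,330) and (300,368), with red lugs at (168,77) and (240,353) along the long side.

```bash
cat >> h.py <<'E'
def plan(p,yaw,st=None):
    """tool-frame shift (cm) to world TCP p and rotvec to pointing down with tool z at world yaw (mod pi)"""
    st=st or bot.read_state();r=R.from_quat(st['eef_rot']);best=None
    for k in (0,1):
        a=yaw+k*np.pi;z=np.array([np.cos(a),np.sin(a),0]);y=np.array([0,0,-1.]);x=np.cross(y,z)
        q=r.inv()*R.from_matrix(np.c_[x,y,z]);v=q.as_rotvec()
        if best is None or np.linalg.norm(v)<np.linalg.norm(best): best=v
    print('shift cm',(r.inv().apply(np.array(p)-st['eef_pos'])/10).round(3),'rotvec',best.round(4),'eef',st['eef_pos'].round(1),'q',st['qpos'].round(2))
E
python3 - <<'E'
from h import *
c=np.array([(240,152),(395,117),(455,330),(300,368)])/8+[425,225]-.44
P=ray('top',c,135)[:,:2];print(P.round(1));ctr=P.mean(0)
e=[np.linalg.norm(P[i]-P[(i+1)%4]) for i in range(4)];print('edges',np.round(e,1))
lng=(P[2]-P[1])+(P[3]-P[0]);yl=np.arctan2(lng[1],lng[0]);sh=(P[1]-P[0])+(P[2]-P[3]);ys=np.arctan2(sh[1],sh[0])
print('ctr',ctr,'long yaw',np.degrees(yl)%180,'short',np.degrees(ys)%180)
L=ray('top',np.array([(168,77),(240,353)])/8+[425,225]-.44,10);print('lugs',L.round(1))
f=ray('top',[[351.4,218.1],[342.3,276.8]],94)[:,:2];print('sock',f.mean(0),np.degrees(np.arctan2(*(f[0]-f[1])[::-1])))
st=bot.read_state()
z=R.from_quat(st['eef_rot']).as_matrix();print('tool axes',z.round(2).tolist())
plan([*ctr,225],(yl+np.pi/2))
E
```

```text
[[ 517.2 -246.8]
 [ 527.2 -286. ]
 [ 473.9 -301.3]
 [ 463.2 -262.2]]
edges [40.5 55.4 40.5 56.2]
ctr [ 495.38161882 -274.05770925] long yaw 15.975322704622869 short 104.7377539042072
lugs [[ 532.6 -263.1   10. ]
 [ 453.1 -284.5   10. ]]
sock [500.95148689 -29.29895591] -7.508549411742605
tool axes [[-0.93, -0.0, 0.37], [-0.37, 0.0, -0.93], [0.0, -1.0, -0.0]]
shift cm [-35.849   2.286 -28.613] rotvec [0.0017 0.1011 0.0002] eef [ 268.6 -672.8  247.4] q [ 1.1   0.59  0.05  1.61 -0.03  0.94 -0.03]
```

{"api": "play_rows", "payload": {"series": [[-4.48, 0, -3.58, 0, 0.013, 0, 8.5], [-4.48, 0, -3.58, 0, 0.013, 0, 8.5], [-4.48, 0, -3.58, 0, 0.013, 0, 8.5], [-4.48, 0, -3.58, 0, 0.013, 0, 8.5], [-4.48, 0, -3.58, 0, 0.013, 0, 8.5], [-4.48, 0, -3.58, 0, 0.013, 0, 8.5], [-4.48, 0, -3.58, 0, 0.013, 0, 8.5], [-4.48, 0, -3.58, 0, 0.013, 0, 8.5]], "grip_force": 60}}

```text
t: 1.15
eef_pos: [514.0, -283.7, 248.2]
eef_rot: [0.097, -0.7, 0.7, -0.097]
ft_force: [0.8, -0.5, 0.2]
width: 84.8
```

```bash
python3 - <<'E'
from h import *
plan([495.4,-274,125],np.radians(105.5))
im=optics.camera('wrist');cv2.imwrite('pics/w1.png',im[:,:,::-1])
E
```

```text
shift cm [ 1.521 12.322 -1.437] rotvec [-0.      0.0048  0.0001] eef [ 514.  -283.7  248.2] q [ 0.4   0.42  0.03  1.93 -0.02  0.8  -0.85]
```

View pics/w1.png

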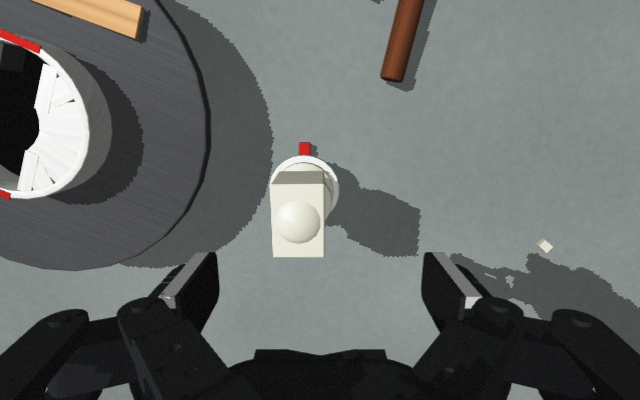

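The wrist view shows the block top with corners near (272,184), (324,184), (324,257) and (273,258), square to the jaws. The lug is at (304,150).

```bash
python3 - <<'E'
from h import *
P=ray('wrist',[(272,184.5),(324,184),(324,257),(273,258)],135)[:,:2];print(P.round(1),[np.linalg.norm(P[i]-P[(i+1)%4]).round(1) for i in range(4)])
c=P.mean(0);d=P[0]-P[3]+P[1]-P[2];y=np.degrees(np.arctan2(d[1],d[0]));print(c,y)
print(ray('wrist',[304.5,150],10))
plan([*c,110],np.radians(y+90))
E
```

```text
[[ 523.  -236.1]
 [ 534.  -271.7]
 [ 479.9 -287.9]
 [ 468.1 -251.1]] [np.float64(37.2), np.float64(56.5), np.float64(38.7), np.float64(57.0)]
[ 501.25485643 -261.71773784] 15.958095446825608
[[ 538.14594027 -249.70513635   10.        ]]
shift cm [ 1.569 13.821 -1.645] rotvec [ 0.0048  0.009  -0.006 ] eef [ 520.3 -273.9  248.2] q [ 0.4   0.42  0.02  1.93 -0.02  0.8  -0.85]
```

{"api": "play_rows", "payload": {"series": [[0.6, 1.0, -0.2, 0, 0.003, 0, 8.5], [0.6, 1.0, -0.2, 0, 0.003, 0, 8.5], [0.6, 1.0, -0.2, 0, 0, 0, 8.5], [0.6, 1.0, -0.2, 0, 0, 0, 8.5], [0, 1.0, 0, 0, 0, 0, 8.5], [0, 1.0, 0, 0, 0, 0, 8.5], [0, 0, 0, 0, 0, 0, 8.5], [0, 0, 0, 0, 0, 0, 8.5]]}}

```text
t: 2.2
eef_pos: [488.4, -284.1, 188.4]
eef_rot: [0.095, -0.701, 0.701, -0.095]
ft_force: [0.0, 0.1, 0.3]
width: 84.5
```

```bash
python3 - <<'E'
from h import *
s=bot.read_state();im=optics.camera('wrist');cv2.imwrite('pics/w2.png',im[:,:,::-1])
plan([495.2,-272.5,110],np.radians(105.9),s);plan([495.2,-272.5,110],np.radians(105.9))
E
```

```text
shift cm [-0.96   7.839 -0.944] rotvec [-0.0003 -0.0073 -0.0004] eef [ 488.4 -284.1  188.4] q [ 0.43  0.47  0.03  2.02 -0.02  0.65 -0.83]
shift cm [-0.953  7.859 -0.952] rotvec [-0.0006 -0.0074 -0.0007] eef [ 488.5 -284.2  188.6] q [ 0.43  0.47  0.03  2.02 -0.02  0.65 -0.83]
```

View pics/w2.png

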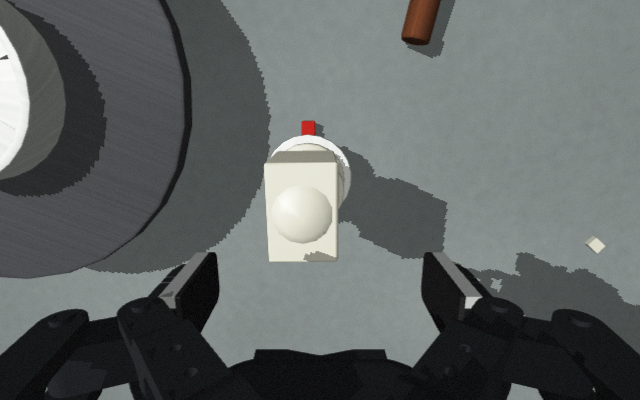

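Block top corners are at (265,164), (338,164), (338,261) and (270,262), which puts its centre at tool offset (−10, −10) mm. That agrees with the plan, so I descend.

{"api": "play_rows", "payload": {"series": [[-0.5, 0, -0.5, 0, -0.004, 0, 8.5], [-0.5, 0.5, -0.5, 0, -0.004, 0, 8.5], [0, 1.5, 0, 0, 0, 0, 8.5], [0, 1.5, 0, 0, 0, 0, 8.5], [0, 1.5, 0, 0, 0, 0, 8.5], [0, 1.5, 0, 0, 0, 0, 8.5], [0, 1.3, 0, 0, 0, 0, 8.5], [0, 0, 0, 0, 0, 0, 8.5]], "grip_force": 60}}

```text
t: 3.25
eef_pos: [494.2, -271.5, 109.0]
eef_rot: [-0.099, 0.701, -0.7, 0.097]
ft_force: [0.3, 0.1, 0.4]
width: 85.1
```

{"api": "play_rows", "payload": {"series": [[0, 0, 0, 0, 0, 0, 5], [0, 0, 0, 0, 0, 0, 3.0], [0, 0, 0, 0, 0, 0, 3.0], [0, 0, 0, 0, 0, 0, 3.0], [0, 0, 0, 0, 0, 0, 3.0], [0, 0, 0, 0, 0, 0, 3.0], [0, 0, 0, 0, 0, 0, 3.0], [0, 0, 0, 0, 0, 0, 3.0]]}}

```text
t: 4.25
eef_pos: [495.6, -272.1, 111.0]
eef_rot: [0.097, -0.7, 0.701, -0.098]
ft_force: [-0.9, 0.3, 5.4]
width: 39.3
```

{"api": "play_rows", "payload": {"series": [[0, -1, 0, 0, 0, 0, 3], [0, -2, 0, 0, 0, 0, 3], [0, -2.5, 0, 0, 0, 0, 3], [0, -2.5, 0, 0, 0, 0, 3], [0, -2.5, 0, 0, 0, 0, 3], [0, -1.5, 0, 0, 0, 0, 3], [0, 0, 0, 0, 0, 0, 3], [0, 0, 0, 0, 0, 0, 3]], "grip_force": 80}}

```text
t: 5.25
eef_pos: [493.9, -271.2, 229.1]
eef_rot: [-0.099, 0.701, -0.7, 0.097]
ft_force: [-1.4, -0.0, -7.1]
width: 39.0
```

```bash
python3 - <<'E'
from h import *
plan([501,-29.3,230],np.radians(-97.5))
E
```

```text
shift cm [ -7.323  -0.066 -23.069] rotvec [0.0014 0.4088 0.0025] eef [ 493.9 -271.2  229.1] q [ 0.4   0.41  0.03  1.99 -0.02  0.74 -0.85]
```

{"api": "play_rows", "payload": {"series": [[-0.9, 0, -2.9, 0, 0, 0, 3], [-0.9, 0, -2.9, 0, 0, 0, 3], [-0.9, 0, -2.9, 0, 0, 0, 3], [-0.9, 0, -2.9, 0, 0, 0, 3], [-0.9, 0, -2.9, 0, 0, 0, 3], [-0.9, 0, -2.9, 0, 0, 0, 3], [-0.9, 0, -2.9, 0, 0, 0, 3], [-1.0, 0, -2.8, 0, 0, 0, 3]]}}

```text
t: 6.25
eef_pos: [500.7, -28.6, 229.1]
eef_rot: [-0.099, 0.7, -0.7, 0.097]
ft_force: [1.4, 0.3, -6.9]
width: 39.1
```

{"api": "play_rows", "payload": {"series": [[0, 0, 0, 0, 0.1, 0, 3], [0, 0, 0, 0, 0.1, 0, 3], [0, 0, 0, 0, 0.1, 0, 3], [0, 0, 0, 0, 0.109, 0, 3], [0, 0, 0, 0, 0, 0, 3], [0, 0, 0, 0, 0, 0, 3], [0, 0, 0, 0, 0, 0, 3], [0, 0, 0, 0, 0, 0, 3]]}}

```text
t: 7.25
eef_pos: [501.7, -29.7, 230.2]
eef_rot: [0.046, 0.706, -0.706, -0.046]
ft_force: [0.6, 0.2, -6.9]
width: 39.0
```

```bash
python3 - <<'E'
from h import *
s=bot.read_state();plan([501,-29.3,230],np.radians(-97.5),s)
im=optics.camera('wrist');t=optics.camera('top');sd=optics.camera('side')
cv2.imwrite('pics/w3.png',im[:,:,::-1]);cv2.imwrite('pics/t3.png',t[:,:,::-1]);cv2.imwrite('pics/s3.png',sd[:,:,::-1])
for n,i in(('wrist',im),('top',t),('side',sd)):
    for c,b in red(i): print(n,c,b)
a=cv2.resize(sd[130:290,280:480],(500,400))
cv2.imwrite('pics/c3.png',np.hstack([cv2.resize(im,(480,300))[:,:,::-1],cv2.resize(sd[110:260,300:450],(300,300))[:,:,::-1]]))
E
```

```text
shift cm [ 0.077  0.024 -0.029] rotvec [0.     0.     0.0002] eef [501.7 -29.7 230.2] q [-0.1   0.34  0.09  2.12 -0.05  0.68 -1.68]
wrist [316.1 114.5] [297, 111, 40, 8, 314]
wrist [319.5 150.1] [311, 140, 18, 21, 347]
top [319.9 119.3] [318, 117, 5, 5, 18]
top [399.6 158.5] [398, 156, 5, 6, 22]
top [351.4 218.2] [346, 217, 12, 3, 23]
top [351.5 228.2] [349, 226, 7, 5, 28]
```

View pics/c3.png

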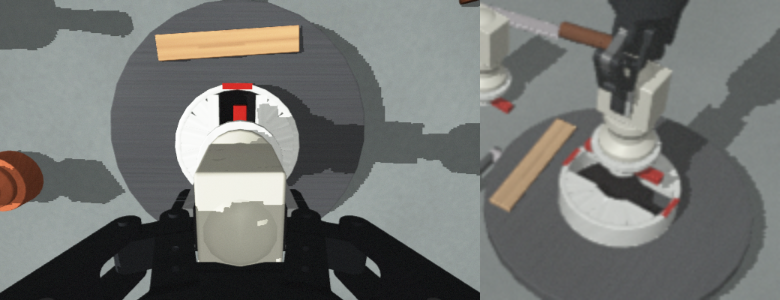

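The finial is held upright over the socket. The far lug, at (320,150) in the wrist picture, lies in line with the slot's red bar at (316,114).

```bash
python3 - <<'E'
from h import *
s=bot.read_state();r=R.from_quat(s['eef_rot'])
for n,uv,z in(('lugtip',(319.8,140),129),('lug',(319.5,150.1),129),('bar',(316.1,114.5),94),('barR',(337,115),94),('barL',(297,115),94)):
    p=ray('wrist',uv,z,s)[0];print(n,p.round(1),'tool',r.inv().apply(p-s['eef_pos']).round(1))
print('top lug',ray('top',[351.5,228.2],129),'bar',ray('top',[351.4,218.2],94))
E
```

```text
lugtip [546.4 -35.2 129. ] tool [-45.  101.3  -0.4]
lug [539.9 -34.1 129. ] tool [-38.4 101.3  -0.6]
bar [562.3 -34.5  94. ] tool [-60.6 136.3  -3.2]
barR [559.9 -49.8  94. ] tool [-60.2 136.3  12.4]
barL [563.8 -20.3  94. ] tool [-60.2 136.3 -17.4]
top lug [[542.61859683 -36.62315404 129.        ]] bar [[563.48279019 -37.57408118  94.        ]]
```

{"api": "play_rows", "payload": {"series": [[0.1, 0.5, -0.12, 0, 0, 0, 3], [0, 0.6, 0, 0, 0, 0, 3], [0, 0.6, 0, 0, 0, 0, 3], [0, 0.6, 0, 0, 0, 0, 3], [0, 0.6, 0, 0, 0, 0, 3], [0, 0.6, 0, 0, 0, 0, 3], [0, 0, 0, 0, 0, 0, 3], [0, 0, 0, 0, 0, 0, 3]]}}

```text
t: 8.4
eef_pos: [501.1, -28.3, 195.4]
eef_rot: [-0.046, -0.706, 0.706, 0.046]
ft_force: [-0.3, 0.2, -6.2]
width: 39.3
```

{"api": "play_rows", "payload": {"series": [[0, 0.3, 0, 0, 0, 0, 3], [0, 0.3, 0, 0, 0, 0, 3], [0, 0.3, 0, 0, 0, 0, 3], [0, 0.3, 0, 0, 0, 0, 3], [0, 0.2, 0, 0, 0, 0, 3], [0, 0.15, 0, 0, 0, 0, 3], [0, 0, 0, 0, 0, 0, 3], [0, 0, 0, 0, 0, 0, 3]]}}

```text
t: 9.4
eef_pos: [501.0, -28.3, 179.9]
eef_rot: [0.046, 0.706, -0.706, -0.046]
ft_force: [0.3, 0.2, -7.6]
width: 39.4
```

{"api": "play_rows", "payload": {"series": [[0, 0.05, 0, 0, 0, 0, 3], [0, 0.05, 0, 0, 0, 0, 3], [0, 0.05, 0, 0, 0, 0, 3], [0, 0.05, 0, 0, 0, 0, 3], [0, 0.05, 0, 0, 0, 0, 3], [0, 0, 0, 0, 0, 0, 3], [0, 0, 0, 0, 0, 0, 3], [0, 0, 0, 0, 0, 0, 3]]}}

```text
t: 10.4
eef_pos: [501.1, -28.3, 179.0]
eef_rot: [0.047, 0.706, -0.705, -0.046]
ft_force: [-4.6, 0.0, 11.3]
width: 39.0
```

Contact (+18 N) came at TCP z 179, which is exactly home. Joint 7 is at −1.68, so another 90° the same way would pass −3.09. I will let go, lift, turn the tool half a turn back, and regrip before locking.

{"api": "play_rows", "payload": {"series": [[0, -0.1, 0, 0, 0, 0, 3], [0, 0, 0, 0, 0, 0, 5], [0, 0, 0, 0, 0, 0, 8.5], [0, 0, 0, 0, 0, 0, 8.5], [0, 0, 0, 0, 0, 0, 8.5], [0, 0, 0, 0, 0, 0, 8.5], [0, 0, 0, 0, 0, 0, 8.5], [0, -0.5, 0, 0, 0, 0, 8.5]]}}

```text
t: 11.4
eef_pos: [500.6, -28.3, 183.2]
eef_rot: [-0.046, -0.706, 0.706, 0.047]
ft_force: [0.3, -0.0, 0.4]
width: 85.0
```

{"api": "play_rows", "payload": {"series": [[0, -1.5, 0, 0, 0, 0, 8.5], [0, -1.5, 0, 0, 0, 0, 8.5], [0, -1.5, 0, 0, 0, 0, 8.5], [0, -1.5, 0, 0, 0, 0, 8.5], [0, -0.5, 0, 0, 0, 0, 8.5], [0, 0, 0, 0, 0, 0, 8.5], [0, 0, 0, 0, 0, 0, 8.5], [0, 0, 0, 0, 0, 0, 8.5]]}}

```text
t: 12.4
eef_pos: [500.5, -28.3, 247.7]
eef_rot: [-0.046, -0.706, 0.706, 0.047]
ft_force: [0.1, 1.4, 0.7]
width: 84.6
```

```bash
python3 - <<'E'
from h import *
s=bot.read_state();plan([501,-28.3,180],np.radians(-97.5),s)
im=optics.camera('wrist');cv2.imwrite('pics/w4.png',im[:,:,::-1])
sd=optics.camera('side')
for c,b in red(im):print(c,b)
cv2.imwrite('pics/c4.png',np.hstack([cv2.resize(im,(480,300))[:,:,::-1],cv2.resize(sd[110:260,300:450],(300,300))[:,:,::-1]]))
E
```

```text
shift cm [-0.054  6.771 -0.009] rotvec [-0.0003 -0.0003  0.0014] eef [500.5 -28.3 247.7] q [-0.11  0.31  0.09  2.11 -0.04  0.72 -1.69]
[317.6 112. ] [299, 109, 38, 7, 258]
[319.5 139. ] [313, 132, 14, 15, 205]
```

View pics/c4.png

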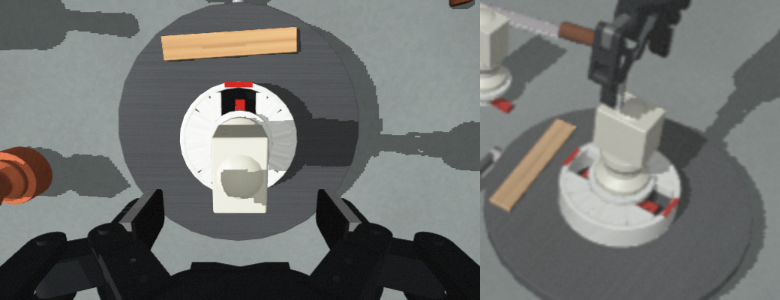

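The finial stands home, upright, with its lugs deep in the slots: lug at (319,139) below the bar at (318,112). Now the tool turns half a turn back.

{"api": "play_rows", "payload": {"series": [[0, 0, 0, 0, -0.175, 0, 8.5], [0, 0, 0, 0, -0.175, 0, 8.5], [0, 0, 0, 0, -0.175, 0, 8.5], [0, 0, 0, 0, -0.175, 0, 8.5], [0, 0, 0, 0, -0.175, 0, 8.5], [0, 0, 0, 0, -0.175, 0, 8.5], [0, 0, 0, 0, -0.175, 0, 8.5], [0, 0, 0, 0, -0.175, 0, 8.5]]}}

```text
t: 13.5
eef_pos: [500.8, -28.4, 248.0]
eef_rot: [-0.421, 0.568, -0.568, 0.421]
ft_force: [0.7, 1.0, 0.2]
width: 85.0
```

{"api": "play_rows", "payload": {"series": [[0, 0, 0, 0, -0.175, 0, 8.5], [0, 0, 0, 0, -0.175, 0, 8.5], [0, 0, 0, 0, -0.175, 0, 8.5], [0, 0, 0, 0, -0.175, 0, 8.5], [0, 0, 0, 0, -0.175, 0, 8.5], [0, 0, 0, 0, -0.175, 0, 8.5], [0, 0, 0, 0, -0.175, 0, 8.5], [0, 0, 0, 0, -0.175, 0, 8.5]]}}

```text
t: 14.5
eef_pos: [500.8, -28.5, 248.0]
eef_rot: [0.688, -0.164, 0.164, -0.688]
ft_force: [-0.6, -1.0, 0.6]
width: 85.3
```

{"api": "play_rows", "payload": {"series": [[0, 0, 0, 0, -0.17, 0, 8.5], [0, 0, 0, 0, -0.17, 0, 8.5], [0, 0, 0, 0, 0, 0, 8.5], [0, 0, 0, 0, 0, 0, 8.5], [0, 0, 0, 0, 0, 0, 8.5], [0, 0, 0, 0, 0, 0, 8.5], [0, 0, 0, 0, 0, 0, 8.5], [0, 0, 0, 0, 0, 0, 8.5]]}}

```text
t: 15.5
eef_pos: [500.9, -28.3, 248.3]
eef_rot: [0.706, -0.047, 0.047, -0.706]
ft_force: [-0.7, -0.3, 0.1]
width: 85.0
```

```bash
python3 - <<'E'
from h import *
s=bot.read_state();plan([500.8,-28.3,180],np.radians(-97.5),s)
im=optics.camera('wrist');cv2.imwrite('pics/w5.png',im[:,:,::-1])
for c,b in red(im):print(c,b)
E
```

```text
shift cm [-1.300e-02  6.831e+00 -3.000e-03] rotvec [ 0.0001 -0.002   0.    ] eef [500.9 -28.3 248.3] q [ 0.48  0.38 -0.66  2.08  0.32  0.78  1.06]
[322.2 112.6] [304, 109, 37, 8, 279]
[319.7 139.4] [313, 133, 15, 14, 202]
[245.5 350.2] [241, 339, 10, 21, 170]
```

{"api": "play_rows", "payload": {"series": [[0, 1.4, 0, 0, 0, 0, 8.5], [0, 1.4, 0, 0, 0, 0, 8.5], [0, 1.4, 0, 0, 0, 0, 8.5], [0, 1.4, 0, 0, 0, 0, 8.5], [0, 1.1, 0, 0, 0, 0, 8.5], [0, 0, 0, 0, 0, 0, 8.5], [0, 0, 0, 0, 0, 0, 6], [0, 0, 0, 0, 0, 0, 3]], "grip_force": 60}}

```text
t: 16.55
eef_pos: [501.4, -28.2, 181.8]
eef_rot: [-0.706, 0.046, -0.047, 0.706]
ft_force: [0.2, -0.5, 0.2]
width: 51.0
```

{"api": "play_rows", "payload": {"series": [[0, 0, 0, 0, 0, 0, 3], [0, 0, 0, 0, 0, 0, 3], [0, 0, 0, 0, 0, 0, 3], [0, 0, 0, 0, 0, 0, 3], [0, 0, 0, 0, 0, 0, 3], [0, 0, 0, 0, 0, 0, 3], [0, 0, 0, 0, 0, 0, 3], [0, 0, 0, 0, 0, 0, 3]]}}

```text
t: 17.55
eef_pos: [501.4, -28.2, 181.9]
eef_rot: [0.706, -0.047, 0.047, -0.705]
ft_force: [-1.6, -0.0, 6.5]
width: 39.0
```

{"api": "play_rows", "payload": {"series": [[0, 0, 0, 0, 0.1, 0, 3], [0, 0, 0, 0, 0.1, 0, 3], [0, 0, 0, 0, 0.1, 0, 3], [0, 0, 0, 0, 0.1, 0, 3], [0, 0, 0, 0, 0.1, 0, 3], [0, 0, 0, 0, 0.1, 0, 3], [0, 0, 0, 0, 0.1, 0, 3], [0, 0, 0, 0, 0.1, 0, 3]]}}

```text
t: 18.55
eef_pos: [502.0, -28.6, 181.9]
eef_rot: [-0.631, 0.318, -0.319, 0.631]
ft_force: [0.6, -1.4, 3.6]
width: 39.5
```

```bash
python3 - <<'E'
from h import *
s=bot.read_state();plan([501.1,-28.3,180],np.radians(-187.5),s);print(s['ft_force'].round(1),s['wrist_torque'].round(2))
E
```

```text
shift cm [-0.077  0.191 -0.05 ] rotvec [-0.0018  0.7666  0.0012] eef [502.  -28.6 181.9] q [ 0.25  0.43 -0.37  2.15  0.27  0.6   0.32]
[ 0.6 -1.4  3.6] [-0.26  0.08  0.09]
```

Turning freely; 0.77 rad remain.

{"api": "play_rows", "payload": {"series": [[0, 0, 0, 0, 0.11, 0, 3], [0, 0, 0, 0, 0.11, 0, 3], [0, 0, 0, 0, 0.11, 0, 3], [0, 0, 0, 0, 0.11, 0, 3], [0, 0, 0, 0, 0.11, 0, 3], [0, 0, 0, 0, 0.11, 0, 3], [0, 0, 0, 0, 0.11, 0, 3], [0, 0, 0, 0, 0, 0, 3]]}}

```text
t: 19.55
eef_pos: [501.7, -28.4, 181.9]
eef_rot: [0.466, -0.532, 0.532, -0.466]
ft_force: [0.2, 0.8, 5.5]
width: 39.2
```

```bash
python3 - <<'E'
from h import *
s=bot.read_state();plan([501.1,-28.3,180],np.radians(-187.5),s);print(s['ft_force'].round(1),s['wrist_torque'].round(2))
E
```

```text
shift cm [ 0.002  0.192 -0.059] rotvec [-0.0015 -0.0014  0.0001] eef [501.7 -28.4 181.9] q [ 0.09  0.42 -0.15  2.16  0.12  0.57 -0.29]
[0.2 0.8 5.5] [-0.05  0.13 -0.24]
```

Turned by 90° with low forces. Release and rise.

{"api": "play_rows", "payload": {"series": [[0, 0, 0, 0, 0, 0, 5], [0, 0, 0, 0, 0, 0, 8.5], [0, 0, 0, 0, 0, 0, 8.5], [0, 0, 0, 0, 0, 0, 8.5], [0, 0, 0, 0, 0, 0, 8.5], [0, 0, 0, 0, 0, 0, 8.5], [0, 0, 0, 0, 0, 0, 8.5], [0, -0.5, 0, 0, 0, 0, 8.5]]}}

```text
t: 20.55
eef_pos: [500.7, -28.3, 186.2]
eef_rot: [-0.466, 0.532, -0.532, 0.466]
ft_force: [0.2, 0.2, -0.9]
width: 84.8
```

{"api": "play_rows", "payload": {"series": [[0, -1.5, 0, 0, 0, 0, 8.5], [0, -1.5, 0, 0, 0, 0, 8.5], [0, -1.5, 0, 0, 0, 0, 8.5], [0, -1.5, 0, 0, 0, 0, 8.5], [0, -1.5, 0, 0, 0, 0, 8.5], [0, -1.5, 0, 0, 0, 0, 8.5], [0, 0, 0, 0, 0, 0, 8.5], [0, 0, 0, 0, 0, 0, 8.5]]}}

```text
t: 21.55
eef_pos: [500.6, -28.3, 276.0]
eef_rot: [-0.466, 0.532, -0.532, 0.466]
ft_force: [0.1, 0.7, -0.5]
width: 85.1
```

```bash
python3 - <<'E'
from h import *
s=bot.read_state();im=optics.camera('wrist');sd=optics.camera('side')
for c,b in red(im):print(c,b)
print(R.from_quat(s['eef_rot']).as_matrix().round(3)[:,2])
cv2.imwrite('pics/c6.png',np.hstack([cv2.resize(im,(480,300))[:,:,::-1],cv2.resize(sd[110:260,300:450],(300,300))[:,:,::-1]]))
E
```

```text
[587.8  68.5] [577, 59, 20, 22, 219]
[251.9 180.2] [249, 165, 7, 32, 188]
[388.6 180.5] [385, 165, 8, 32, 177]
[503.6 241.9] [494, 236, 20, 12, 181]
[ 0.991 -0.132 -0.001]
```

View pics/c6.png

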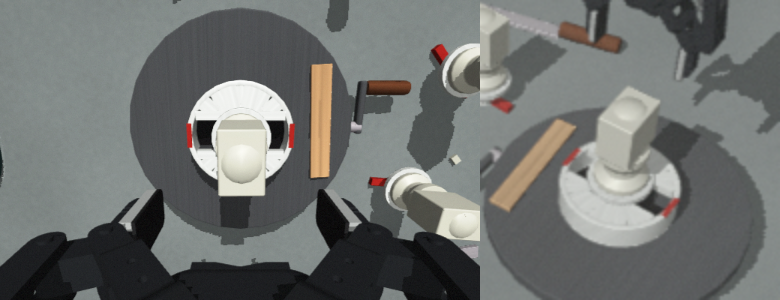

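The picture shows the lugs out of sight under the lip. The slots between the bars at (252,180) and (389,180) are empty, the block stands square across the bars, and the gripper is clear.

```bash
python3 -c "
from plant import bot;print(bot.job_done())"
```

```text
the job is handed in; nothing more can be done
None
```

The finial farthest to the robot's right is seated in the socket, turned 90° clockwise and released. I handed the job in at about 21.7 s on the robot's clock.

- **Seating:** It went into the slots freely. Contact came at tool height 179 mm, which is exactly the home height, with about 18 N of change in force.
- **Regrip before turning:** Joint 7 did not have enough range left for the quarter turn. With the finial standing home, I let go, lifted, turned the gripper half a turn and gripped again.
- **Turn:** The readings between the turning steps stayed under about 7 N. I stopped 90° from the slots, short of the 100° stops.
- **Last pictures:** The finial is upright, the lugs are hidden under the lip, the slots are empty and the gripper is well clear. The straightedge is still beside the socket. I did not measure its position again, nor the terracotta model's, but the arm never went near the model.
- **Disagreement:** The wrist and top cameras differed by about 3 mm sideways on the socket axis. I used a point in between, well inside the 8 mm play.

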